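# Fill the tasting case and sweep its rim

## Robot

A 7-joint arm with a two-finger parallel gripper is mounted at the origin on the work surface. World frame = base frame: x ahead of the robot, y to its left, z up, the work surface at z = 0. Lengths are in m, angles in degrees, forces in N, time in s.
With the tool pointing down it reaches from about 0.425 to 0.875 m from the base axis. Payload 4.7 kg.
Tool frame: the origin (TCP) lies midway between the tips of the shut fingers; the grasp point (between the pads) lies 19 mm behind it; z points along the fingers, y is the line along which they close (so a half turn about z gives the same grasp; the last joint's range is limited). The gripper opens to 87 mm and grips with 3 to 60 N. Pads are 19 mm wide; open, the fingers measure 117 mm over their backs; the gripper's body (75 mm by 190 mm) begins 51 mm behind the grasp point.
Start: joints at [-76.37, 18.392, -4.016, 83.108, 1.295, 78.541, -3.26], TCP at [0.144, 0.634, 0.223] pointing down, gripper open.
Joint ranges: [-163.93, 163.93], [-17.29, 119.83], [-79.2, 71.16], [3.27, 140.29], [-89.18, 269.18], [5.43, 117.66], [-154.24, 154.24]. Speed limits (degrees/s): [147.25, 147.25, 180, 180, 180, 180, 180].

## Interface

Orientations are given as [roll, pitch, yaw] about the fixed x, y, z axes, in that order (R = Rz(yaw) Ry(pitch) Rx(roll)).
In Python, from cell import env, viewer, boxes_of, masks_of gives the robot as it stands. The module is installed in compiled form; this text tells all that it offers.
- The arm moves only by the tool apply_moves, never from a script. Its argument "moves" is a list of rows, each a list of 7 numbers: the shift along the tool's x, y, z scaled (see below), then the turn, a rotation vector about the tool's x, y, z scaled (see below), then the opening, from 0 (shut) to 1 (fully open). A call has 1 to 20 rows; each row is the pose to reach, as a shift and turn from the pose commanded when the call began, along the tool's axes at that moment; what a row does not reach only later rows make up. The controller multiplies each number of a shift by 0.2 m and each number of a turn by 1.5 rad. A row lasts 1/10 s, in which the tool goes at most 50 mm and 8.59 degrees, less where a joint would pass 70% of its speed; a pose out of reach is approached as far as the arm can. A call with a number of a shift or a turn outside -1 to 1 is refused whole. A call with a gripper value outside its range is refused whole. The fingers move at their own pace and stop on an object; "grip_force" is the grip in N (left out, the last holds). Time passes only in rows, so rows that repeat a pose let the fingers close. It gives the time, the measured TCP pose, the force, the opening and the grip force at its end, in the units of the state.
- env.get_obs(): the state, without advancing time (a new reading comes with each control period).
- viewer.read_camera(name): name is "scene" or "side" or "wrist"; returns the picture (420x560x3 uint8, red, green, blue); there is no depth.
- viewer.get_calibration(name): a dict with "fov_y" (degrees; the focal length in pixels is half the picture's height over the tangent of half this angle, whatever the lens; pixels are square), "cx", "cy" (the principal point, pixels), "position" and "orientation" of the camera in the world. Camera axes: x right, y up, looking along -z (the intrinsics and any distortion apply to the point x, -y, -z); pixel columns grow to the right and rows downward; lengths in m; the calibration is good to about 2 mm. The wrist camera is an equidistant fisheye: a pixel r from the principal point sees the ray r / f radians off the axis. A picture is of the moment at which its call begins: read the wrist's pose just before it. get_calibration takes no time and is no camera call; for the wrist camera it gives the pose at the moment of the call.
- env.sign_off(): hands the job in; it is judged then, once.
Trained networks look in the newest picture that a camera, given by its name, has taken for a name from the list of things; names that differ only in an ending like _2 or _b are one class to them, and where a whole thing is asked for, a point or a joint stands for the part that bears it (a point fixed in the world has none). Each returns a list of dicts, best first, with "conf" (0 to 1); they miss things now and then, are a little off and sometimes report something else, mostly with a low value. They report only what shows in the picture. A call takes as long as a camera call. They do not tell look-alikes from the thing itself.
- boxes_of(camera, target): "location" ([column, row] in pixels, amid what is visible of it).
- masks_of(camera, target): "pixels" (420x560 bool, what is visible of it) and "location" ([column, row] in pixels, amid what is visible of it).
The state is a dict: "time_s": time; "qpos": joint angles; "joint_velocities": joint speeds; "effort": joint torques, N m; "tool_pos": TCP position; "tool_rot": TCP orientation; "force": force on the tool from outside, world axes, zero at the start; "wrist_torque": the same for the moment, N m; "grip_width": finger opening in m; "grasp_force": force on a finger pad.
Only numpy, scipy, OpenCV 4.12 (cv2) and the standard library are available. Lean on these libraries where they do the work, as an engineer would, in place of code of your own. Each camera call takes 0.05 s, during which the arm holds its last target. There are 200 camera calls.

## Task

One compartment of the wooden tasting case is empty: take the loose bottle that matches those already packed (slim and short, so that nothing will stand above the rim), lower it gently, upright, to the floor of that compartment and let go; do not drop it. Then take the check bar by its knob and draw it along the case's rim all the way to the other end, to feel that nothing sticks up. Leave the slim tall bottle standing where it is.

Things in the scene. Friction and masses are not known exactly. Their poses are not given: they have to be found in the camera images.
- bottle: Short slim sample bottle, loose, upright on the table; green glass, paper label, red neck foil. 140 mm tall, body 44 mm across, shoulder from 78 to 100 mm, then a straight round neck 24 mm across up to the top: grip it there from above. About 0.22 kg. Origin: centre of underside, z up. Five like it (each with some 10 mm of play) fill the case but for one compartment.
- tall_bottle: Bystander: as slim (44 mm, neck 24 mm) but 188 mm tall, so it would stand above the rim. Upright on the table; origin: centre of underside, z up. An unlisted stout bottle (72 mm across, 135 mm tall, too wide for a compartment) stands near too. The three loose bottles are at least 95 mm apart between centres. Farther out is a dish 30 mm high.
- cell (a point): Floor centre of the empty compartment, 8 mm above the table; axes of the fixed case, z up. Rim 148 mm, dividers 70 mm, packed bottles' tops 140 mm above it. Compartment 66 mm along y, 60 along x. Neighbours 70 mm off at +y and -y, 64 mm at -x; case wall at x = +30 mm up to the rim: so close the fingers along y, opened 50 mm or less. Case outside: 140 (x) by 222 mm (y), centre at x = -32 mm.
- knob (a point): Top centre of the upright wooden knob (26 mm across, 45 mm high) on the dark check bar that lies across the case, 2 mm over the rim. The bar slides on rails along the cell's y axis only (1 N friction, stays where left). Parked past the +y end: knob at x = -32, y = 109 to 129, z = 207 mm in the cell's frame; its stop is past the -y end, at y = -129 mm. Anything above the rim blocks it.
Not all that is in view belongs to the job. What is shaped like the bottle but purple is not meant.

How it is judged (in metres and radians):
On the way, in this order (a step that is already met when the one before it is completed fails the run):
1. the matching bottle stands upright on the floor of the empty compartment, let go, while the check bar is still parked at its starting end (horizontal distance between bottle and cell below 0.015 m and z of bottle in the frame of cell between -0.006 and 0.006 m and angle between bottle's own z axis and vertical below 0.17 rad and contact force between the fingers and bottle below 0.2 N and y of knob in the frame of cell above 0.09 m), for 0.2 s.
2. the check bar has been drawn along the rim to the other end (y of knob in the frame of cell below -0.108 m), for 0.1 s.
At the end, for the whole second after the job is handed in: The matching bottle stands upright (within 10 degrees), at rest, on the floor of the compartment that was empty (6 mm in height, 15 mm sideways), below the rim; the check bar stands at the far (-y) end, its knob beyond y = -108 mm in the cell's frame (horizontal distance between bottle and cell below 0.015 m and z of bottle in the frame of cell between -0.006 and 0.006 m and angle between bottle's own z axis and vertical below 0.17 rad and contact force between the fingers and bottle below 0.2 N and linear speed of bottle below 0.03 m/s and y of knob in the frame of cell below -0.108 m); the robot touches nothing.
It fails at once if the bottle is dropped into the compartment (it moves faster than 0.5 m/s within 60 mm of the floor) (horizontal distance between bottle and cell below 0.03 m and z of bottle in the frame of cell below 0.06 m and linear speed of bottle above 0.5 m/s).
It fails at once if the tall bottle is shifted by more than 40 mm or tipped by more than 20 degrees (distance of tall_bottle from where it was at the start of the episode above 0.04 m or angle between tall_bottle's own z axis and vertical above 0.35 rad).
It also fails if it takes over 54 s, if anything falls off the work surface, if the arm or the gripper's body presses on something with over 40 N, if the wrist force passes 120 N, or if a joint passes its speed limit or range.

## Working session

There is one attempt and no reset: what is moved stays moved. The work goes in short steps, Python scripts to look and compute and a tool call to move; the robot and the scene stay as the last step left them, time stands still between calls to the robot, and variables do not carry over. Pictures are saved under pics/ and viewed, at most 11 in all, crops included, and the job is handed in when it is done.

Besides the shell and the picture viewer there is one more tool, called after "Request:" by a JSON object that holds its "op" and its "data", one argument or row to a line. apply_moves: Moves the arm, as the interface text tells. Shifts and turns lie within -1 to 1; 1 stands for 0.2 m of shift or 1.5 rad of turn. Its arguments: {"type":"object","properties":{"moves":{"type":"array","items":{"type":"array","items":{"type":"number","minimum":-1,"maximum":1}}},"grip_force":{"type":"number"}},"required":["moves"]}

```bash
mkdir -p pics
python3 - <<'E'
from cell import env, viewer, boxes_of, masks_of
import cv2,numpy as np
o=env.get_obs();print(o['time_s'],o['tool_pos'],o['tool_rot'],o['grip_width'])
for c in ['scene','side']:
    im=viewer.read_camera(c);cv2.imwrite(f'pics/{c}0.png',im[:,:,::-1])
    k=viewer.get_calibration(c);print(c,k)
    for t in ['bottle','tall_bottle','cell','knob']:
        print(t,[(np.round(d['location']),round(d['conf'],2)) for d in boxes_of(c,t)])
E
```

```text
0.0 [0.144174   0.63322785 0.22146403] [-1.79889535e+02  5.53919396e-03  1.67180494e+02] 0.08708637641614828
scene {'fov_y': 50.044591557838004, 'cx': 287.71269398257346, 'cy': 208.2032889691198, 'position': array([1.16232121, 0.31876506, 0.7938502 ]), 'orientation': array([ 46.0322349 ,  -0.72438106, 120.77008214])}
bottle [(array([168., 208.]), 0.97), (array([226., 204.]), 0.71), (array([182., 252.]), 0.71), (array([196., 224.]), 0.66)]
tall_bottle [(array([192., 170.]), 0.73)]
cell [(array([366., 270.]), 0.81), (array([197., 225.]), 0.6)]
knob [(array([432., 279.]), 0.88)]
side {'fov_y': 56.78112046299236, 'cx': 278.86071640959045, 'cy': 210.57832937890885, 'position': array([0.37088698, 0.76395718, 0.75416909]), 'orientation': array([  51.50592563,    0.36047512, -166.01650919])}
bottle [(array([293., 191.]), 0.88), (array([263., 186.]), 0.83), (array([274., 167.]), 0.77), (array([238., 184.]), 0.64)]
tall_bottle [(array([315., 165.]), 0.79)]
cell [(array([246., 268.]), 0.78)]
knob [(array([218., 279.]), 0.89)]
```

View pics/scene0.png

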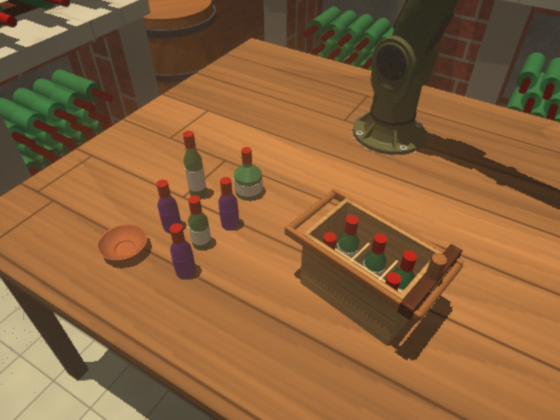

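View pics/side0.png

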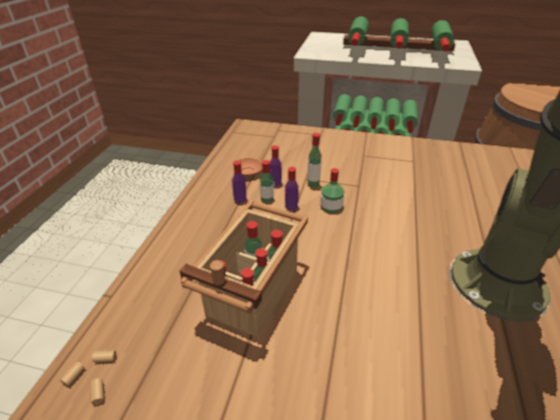

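Scene: the green short bottle is at (198,222), with purple look-alikes around it, the tall bottle at (193,165) and the stout one at (248,175). The case caps show at (330,240), (351,222), (379,240), (409,258) and (393,281), so the empty compartment is the middle of the near row. The knob is at (438,268). The side view agrees: green bottle at (266,183), knob at (218,272).

```bash
cat > h.py <<'E'
from cell import env, viewer, boxes_of, masks_of
import cv2,numpy as np
from scipy.spatial.transform import Rotation as R
from scipy.optimize import least_squares
def ray(k,p):
    f=210/np.tan(np.radians(k['fov_y']/2)); d=np.array([p[0]-k['cx'],p[1]-k['cy']],float)
    if k.get('fish'):
        r=np.hypot(*d); t=r/f; v=np.r_[d/max(r,1e-9)*np.sin(t),np.cos(t)]
    else: v=np.r_[d/f,1]
    v=v*[1,-1,-1]; v=R.from_euler('xyz',k['orientation'],degrees=True).apply(v)
    return k['position'],v/np.linalg.norm(v)
def proj(k,P):
    f=210/np.tan(np.radians(k['fov_y']/2))
    v=R.from_euler('xyz',k['orientation'],degrees=True).inv().apply(np.atleast_2d(P)-k['position'])*[1,-1,-1]
    if k.get('fish'):
        r=np.hypot(v[:,0],v[:,1]);s=np.arctan2(r,v[:,2])/np.maximum(r,1e-9)
    else: s=1/v[:,2]
    return v[:,:2]*s[:,None]*f+[k['cx'],k['cy']]
def onz(k,p,z):
    o,v=ray(k,p); return o+v*(z-o[2])/v[2]
def tri(rs):
    A=sum(np.eye(3)-np.outer(v,v) for o,v in rs); b=sum((np.eye(3)-np.outer(v,v))@o for o,v in rs)
    return np.linalg.solve(A,b)
def K(n):
    k=dict(viewer.get_calibration(n)); k['fish']=n=='wrist'; return k
def blobs(im,lo=40):
    r,g,b=[im[:,:,i].astype(int) for i in range(3)]
    m=((r>90)&(g<0.35*r)&(b<0.45*r)).astype(np.uint8)
    n,l,s,c=cv2.connectedComponentsWithStats(m)
    return [(np.round(c[i],1),s[i]) for i in range(1,n) if s[i,4]>=lo]
E
python3 - <<'E'
from h import *
ks,kd=K('scene'),K('side')
P={}
for n,a,b in [('bottlecap top',(195,199),(266.5,163)),('tall top',(188.5,134),(316,135)),('stout top',(246.5,151),(335,172)),('knob top',(438.5,259),(218.5,265)),
 ('c1',(330,236),(252,225)),('c5',(393.5,277),(247,273))]:
    p=tri([ray(ks,a),ray(kd,b)]);P[n]=p
    print(n,p.round(3),proj(ks,p).round(0),proj(kd,p).round(0))
for n in ['scene','side']:
    im=cv2.imread(f'pics/{n}0.png')[:,:,::-1]
    for c,s in blobs(im,25):
        if 130<s[1]<300: print(n,c,s)
E
python3 - <<'E'
import cv2,numpy as np
a=cv2.imread('pics/scene0.png')[180:340,270:480];b=cv2.imread('pics/side0.png')[200:340,170:330]
a=cv2.resize(a,(420*800//820,320),interpolation=3);cv2.imwrite('pics/crop.png',np.hstack([cv2.resize(a,(400,305)),cv2.resize(b,(349,305),interpolation=3)]))
E
```

```text
bottlecap top [ 0.654 -0.204  0.138] [[195. 200.]] [[267. 163.]]
tall top [ 0.526 -0.32   0.187] [[189. 134.]] [[316. 135.]]
stout top [ 0.448 -0.214  0.13 ] [[247. 151.]] [[335. 172.]]
knob top [0.611 0.294 0.211] [[438. 258.]] [[218. 266.]]
c1 [0.608 0.094 0.148] [[330. 236.]] [[252. 225.]]
c5 [0.591 0.221 0.105] [[391. 271.]] [[244. 277.]]
scene [187.9 133.8] [184 131   9   6  40]
scene [245.8 150.1] [242 148   9   5  35]
scene [225.  180.5] [221 178   9   6  48]
scene [161.8 183.1] [157 180  10   7  54]
scene [193.6 199.2] [189 196  10   8  63]
scene [351.8 219.6] [346 216  12   9  84]
scene [175.5 227.8] [170 224  12   9  91]
scene [329.5 236.9] [324 233  12   9  94]
scene [380.  238.5] [374 234  13  10 104]
scene [409.4 256.1] [403 251  14  11 122]
scene [393.2 278.4] [387 273  14  12 132]
side [315.6 139.2] [314 134   5  11  43]
side [274.6 151.4] [273 147   5  10  41]
side [237.1 166.8] [235 162   5  11  52]
side [266.  166.3] [263 162   7  10  56]
side [291.7 173.5] [290 168   5  12  49]
side [333.9 174.7] [332 170   6  11  53]
side [251.7 229.3] [248 223   8  14  99]
side [276.2 238.1] [272 231   9  16 103]
side [261.2 257.1] [257 250   9  16 116]
side [247.2 275.9] [242 269  10  15 105]
```

View pics/crop.png

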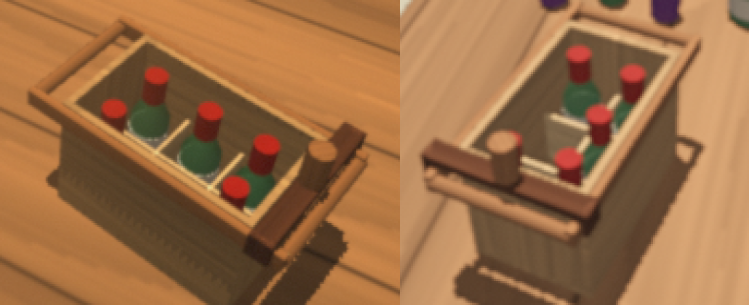

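Run:
```python
from h import *
ks,kd=K('scene'),K('side')
W=[onz(ks,p,.148)[:2] for p in [(329.5,236.5),(393.2,278),(351.8,219.3),(380,238),(409.4,255.7)]]
L=np.array([(0,-70),(0,70),(-64,-70),(-64,0),(-64,70)])/1e3
Ws=[onz(kd,p,.148)[:2] for p in [(252,225.5),(276.8,234),(261.5,253.5),(247.5,272)]]
Ls=L[[0,2,3,4]]
kn=[onz(ks,(438.5,259),.215)[:2],onz(kd,(218.5,265),.215)[:2]]
print(np.round(W,3),np.round(Ws,3),np.round(kn,3))
WW=np.array(W+Ws);LL=np.r_[L,Ls]
def M(t): c,s=np.cos(t),np.sin(t); return np.array([[c,-s],[s,c]])
f=lambda q:np.r_[(LL@M(q[2]).T+q[:2]-WW).ravel(),*[((k-q[:2])@M(q[2]))[0]+.032 for k in kn]]
best=min((least_squares(f,[.6,.15,t]) for t in np.arange(0,6.28,.7)),key=lambda r:r.cost)
q=best.x;print(q.round(4),np.degrees(q[2]),best.fun.round(4));print([((k-q[:2])@M(q[2])).round(4) for k in kn])
print('bottle',onz(ks,(193.8,198.8),.14),onz(kd,(266.3,163.5),.14))
for n,z,a,b in [('tall',.188,(188,133.5),(316,135)),('stout',.135,(246,150),(334.5,171)),('p1',.14,(161.8,183),(237.5,163.5)),('p2',.14,(225,180.3),(292,170)),('p3',.14,(175.5,227.6),(275,148))]:
    print(n,onz(ks,a,z).round(3),onz(kd,b,z).round(3))
```

```text
[[0.608 0.093]
 [0.639 0.236]
 [0.543 0.11 ]
 [0.561 0.179]
 [0.574 0.243]] [[0.607 0.096]
 [0.542 0.111]
 [0.559 0.181]
 [0.573 0.241]] [[0.616 0.295]
 [0.609 0.295]]
[0.6213 0.1648 6.0817] 348.4542636554079 [-0.0011  0.0032 -0.0033 -0.0026  0.0017 -0.0012 -0.0021 -0.001  -0.0011
  0.0032 -0.0001  0.0003  0.0023 -0.0024 -0.0007 -0.0039 -0.0001  0.0053
  0.001  -0.0057]
[array([-0.031 ,  0.1265]), array([-0.0377,  0.1249])]
bottle [ 0.65549416 -0.20639197  0.14      ] [ 0.65264095 -0.19569168  0.14      ]
tall [ 0.525 -0.323  0.188] [ 0.525 -0.318  0.188]
stout [ 0.449 -0.214  0.135] [ 0.449 -0.21   0.135]
p1 [ 0.652 -0.299  0.14 ] [ 0.737 -0.176  0.14 ]
p2 [ 0.572 -0.186  0.14 ] [ 0.57  -0.178  0.14 ]
p3 [ 0.741 -0.183  0.14 ] [ 0.651 -0.292  0.14 ]
```

```bash
cat >> h.py <<'E'
def plan(p0,rpy0,wps):
    r=R.from_euler('xyz',rpy0,degrees=True)
    p=np.array(p0)
    for w in wps:
        print(np.round(r.inv().apply(np.array(w)-p)/.2,3),'->',w); p=np.array(w)
def turn(rpy0,yaw):
    r=R.from_euler('xyz',rpy0,degrees=True); t=R.from_euler('xyz',[180,0,yaw],degrees=True)
    return ((r.inv()*t).as_rotvec()/1.5).round(3)
E
python3 - <<'E'
from h import *
o=env.get_obs();print(turn(o['tool_rot'],168.45))
plan(o['tool_pos'],[180,0,168.45],[[.26,.48,.33],[.38,.32,.35],[.47,.16,.35],[.57,0,.34],[.654,-.10,.30],[.654,-.2,.26]])
E
```

```text
[ 0.     0.    -0.015]
[-0.721 -0.638 -0.537] -> [0.26, 0.48, 0.33]
[-0.748 -0.664 -0.1  ] -> [0.38, 0.32, 0.35]
[-0.601 -0.694 -0.   ] -> [0.47, 0.16, 0.35]
[-0.65  -0.684  0.05 ] -> [0.57, 0, 0.34]
[-0.512 -0.406  0.2  ] -> [0.654, -0.1, 0.3]
[-0.1  -0.49  0.2 ] -> [0.654, -0.2, 0.26]
```

Request:
{"op": "apply_moves", "data": {
  "moves": [
    [-0.72,-0.64,-0.54,0,0,-0.015,0.7],
    [-0.72,-0.64,-0.54,0,0,-0.015,0.7],
    [-0.72,-0.64,-0.54,0,0,-0.015,0.7],
    [-0.72,-0.64,-0.54,0,0,-0.015,0.7],
    [-0.72,-0.64,-0.54,0,0,-0.015,0.7]
  ]
}}

```text
time_s: 1.0
tool_pos: [0.2604, 0.4742, 0.3341]
tool_rot: [179.8, 0.2, 168.1]
force: [0.5, -0.4, -0.1]
grip_width: 0.0621
grasp_force: 0.0
```

Request:
{"op": "apply_moves", "data": {
  "moves": [
    [-0.75,-0.66,-0.1,0,0,0,0.7],
    [-0.75,-0.66,-0.1,0,0,0,0.7],
    [-0.75,-0.66,-0.1,0,0,0,0.7],
    [-0.75,-0.66,-0.1,0,0,0,0.7]
  ]
}}

```text
time_s: 1.4
tool_pos: [0.3768, 0.3172, 0.3506]
tool_rot: [180.0, -0.0, 168.5]
force: [0.6, 0.1, -0.3]
grip_width: 0.0608
grasp_force: 0.0
```

Request:
{"op": "apply_moves", "data": {
  "moves": [
    [-0.6,-0.69,0,0,0,0,0.7],
    [-0.6,-0.69,0,0,0,0,0.7],
    [-0.6,-0.69,0,0,0,0,0.7],
    [-0.6,-0.69,0,0,0,0,0.7],
    [-0.6,-0.69,0,0,0,0,0.7],
    [-0.6,-0.69,0,0,0,0,0.7]
  ]
}}

```text
time_s: 2.0
tool_pos: [0.4663, 0.1595, 0.3503]
tool_rot: [180.0, -0.0, 168.4]
force: [-0.5, 1.1, 0.0]
grip_width: 0.0607
grasp_force: 0.0
```

Run:
```python
from h import *
k=K('wrist');im=viewer.read_camera('wrist');cv2.imwrite('pics/w1.png',im[:,:,::-1])
np.save('w1.npy',k,allow_pickle=True);print(k)
q=[.6213,.1648];t=np.radians(-11.55);c,s=np.cos(t),np.sin(t)
for n,p in dict(cell=(0,0,.0),r1=(38,111,148),r2=(38,-111,148),r3=(-102,-111,148),r4=(-102,111,148),knob=(-32,125.7,207)).items():
    x,y,z=np.array(p)/1e3;print(n,proj(k,[q[0]+c*x-s*y,q[1]+s*x+c*y,z+.008]).round(0))
```

```text
{'fov_y': 65.70646984690485, 'cx': 279.3998382644294, 'cy': 214.73638608479374, 'position': array([0.38455464, 0.17649657, 0.51305234]), 'orientation': array([-1.77108398e+01, -4.79914133e-02,  7.84552912e+01]), 'fish': True}
cell [[300. 255.]]
r1 [[384. 322.]]
r2 [[224. 325.]]
r3 [[216. 229.]]
r4 [[399. 229.]]
knob [[418. 302.]]
```

View pics/w1.png

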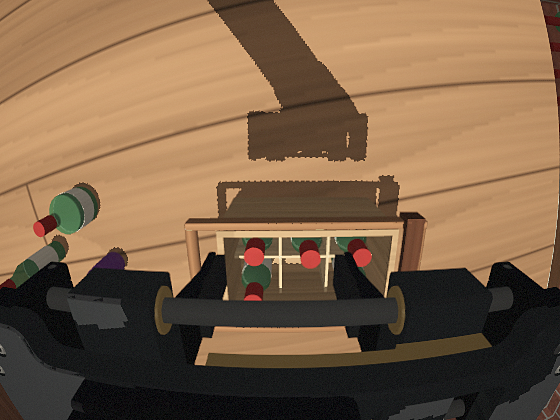

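Run:
```python
from h import *
k=np.load('w1.npy',allow_pickle=True).item()
q=[.6213,.1648];t=np.radians(-11.55);c,s=np.cos(t),np.sin(t)
for n,p in dict(dA=(-94,-35,70),dB=(-30,-35,70),dA2=(-94,35,70),dB2=(-30,35,70),wallin=(-94,0,148),wallout=(-102,0,148),xd=(-32,-60,70),xd2=(-32,60,70),yw=(-60,-103,148),yw2=(-60,103,148),ywo=(-60,-111,148),ywo2=(-60,111,148)).items():
    x,y,z=np.array(p)/1e3;print(n,proj(k,[q[0]+c*x-s*y,q[1]+s*x+c*y,z+.008]).round(1))
im=cv2.imread('pics/w1.png')[200:310,180:440]
cv2.imwrite('pics/w1c.png',cv2.resize(im,None,fx=3,fy=3,interpolation=3))
```

```text
dA [[279.8 215.7]]
dB [[279.8 257. ]]
dA2 [[329.2 215.6]]
dB2 [[326.9 256.7]]
wallin [[309.5 235.9]]
wallout [[309.7 229.6]]
xd [[262.8 255.7]]
xd2 [[343.5 255.2]]
yw [[224.6 261.5]]
yw2 [[388.9 260.1]]
ywo [[218.2 261.4]]
ywo2 [[394.7 259.9]]
```

View pics/w1c.png

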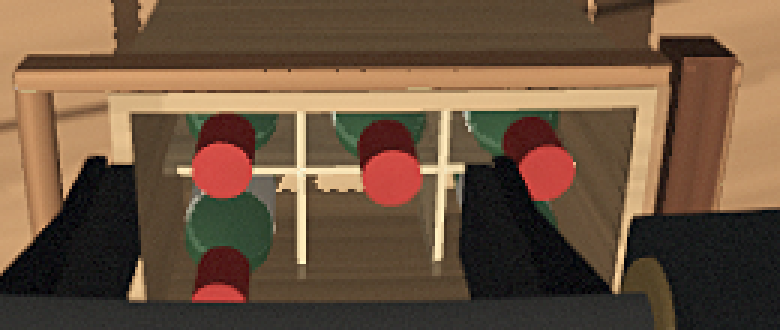

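The wrist view confirms the case pose to about 2 mm: y dividers at columns 280 and 327, x divider at row 257. The cell is at about (0.623, 0.1645), yaw -11.5°. Next, the bottle.

Request:
{"op": "apply_moves", "data": {
  "moves": [
    [-0.65,-0.68,0.05,0,0,0,0.7],
    [-0.65,-0.68,0.05,0,0,0,0.7],
    [-0.65,-0.68,0.05,0,0,0,0.7],
    [-0.65,-0.68,0.05,0,0,0,0.7]
  ]
}}

```text
time_s: 2.45
tool_pos: [0.5674, -0.0004, 0.3402]
tool_rot: [-180.0, 0.0, 168.6]
force: [-0.2, 0.6, 0.3]
grip_width: 0.0614
grasp_force: 0.0
```

Request:
{"op": "apply_moves", "data": {
  "moves": [
    [-0.1,-0.9,0.2,0,0,0,0.7],
    [-0.1,-0.9,0.2,0,0,0,0.7],
    [-0.1,-0.9,0.2,0,0,0,0.7],
    [-0.1,-0.9,0.2,0,0,0,0.7],
    [-0.1,-0.9,0.2,0,0,0,0.7],
    [-0.1,-0.9,0.2,0,0,0,0.7]
  ]
}}

```text
time_s: 3.05
tool_pos: [0.5506, -0.1789, 0.2999]
tool_rot: [179.9, -0.0, 168.5]
force: [0.6, 0.9, 0.5]
grip_width: 0.0608
grasp_force: 0.0
```

Run:
```python
from h import *
o=env.get_obs();print(o['time_s'],o['tool_pos'])
k=K('wrist');im=viewer.read_camera('wrist');cv2.imwrite('pics/w2.png',im[:,:,::-1])
for c,s in blobs(im,25): print(c,s,onz(k,c,.14).round(3))
print(proj(k,[.654,-.202,.14]))
```

```text
3.05 [ 0.55056209 -0.1788683   0.29993729]
[218.1 114.7] [214 106  14  15  28] [ 0.456 -0.221  0.14 ]
[519.1 150. ] [512 140  15  21 193] [0.547 0.119 0.14 ]
[554.5 158.4] [549 149  11  19 138] [0.565 0.188 0.14 ]
[509.3 205.2] [502 195  15  20 174] [0.614 0.101 0.14 ]
[127.3 217. ] [118 204  23  25 116] [ 0.538 -0.351  0.14 ]
[268.7 220.4] [267 210   6  19  25] [ 0.574 -0.194  0.14 ]
[272.1 289.2] [266 282  19  18  58] [ 0.656 -0.208  0.14 ]
[282.1 293.7] [276 286  11  15  40] [ 0.664 -0.198  0.14 ]
[307.  342.1] [298 335  19  15 154] [ 0.743 -0.181  0.14 ]
[[276.93587551 286.91215941]]
```

View pics/w2.png

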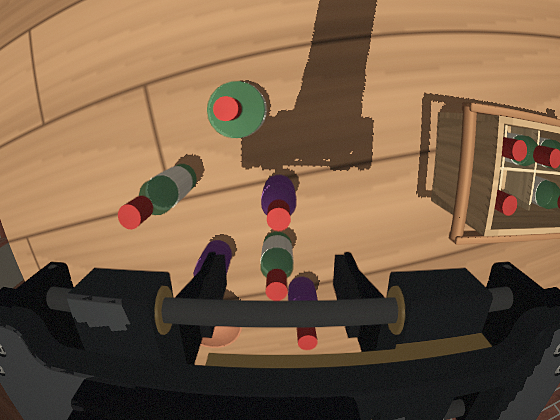

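The target bottle's cap is at (276.5,291), centred between the fingers; p2's cap is at (279,218).

Run:
```python
from h import *
k=K('wrist');o=env.get_obs()
for p in [(276.5,291),(276.5,290)]: print(onz(k,p,.14).round(4))
print(onz(k,(279,218),.14).round(4),onz(k,(307,342),.14).round(4))
plan(o['tool_pos'],[180,0,168.45],[[.655,-.202,.25],[.656,-.202,.109],[.656,-.202,.30]])
```

```text
[ 0.66   -0.2022  0.14  ]
[ 0.6587 -0.2019  0.14  ]
[ 0.5739 -0.182   0.14  ] [ 0.7437 -0.1797  0.14  ]
[-0.534 -0.015  0.251] -> [0.655, -0.202, 0.25]
[-0.005  0.001  0.705] -> [0.656, -0.202, 0.109]
[ 0.     0.    -0.955] -> [0.656, -0.202, 0.3]
```

Request:
{"op": "apply_moves", "data": {
  "moves": [
    [-0.54,-0.01,0.25,0,0,0,0.7],
    [-0.54,-0.01,0.25,0,0,0,0.7],
    [-0.54,-0.01,0.25,0,0,0,0.7],
    [-0.54,-0.01,0.25,0,0,0,0.7],
    [-0.54,-0.01,0.25,0,0,0,0.7]
  ]
}}

```text
time_s: 3.6
tool_pos: [0.656, -0.2017, 0.2501]
tool_rot: [180.0, -0.1, 168.6]
force: [0.5, -0.4, 0.1]
grip_width: 0.0607
grasp_force: 0.0
```

Run:
```python
from h import *
o=env.get_obs();print(o['time_s'],o['tool_pos'])
k=K('wrist');im=viewer.read_camera('wrist');cv2.imwrite('pics/w3.png',im[:,:,::-1])
for c,s in blobs(im,25): print(c,s,onz(k,c,.14).round(4))
plan(o['tool_pos'],[180,0,168.45],[[.656,-.202,.110]])
```

```text
3.6 [ 0.65598198 -0.20170479  0.25005184]
[552.7  57.9] [546  47  14  23 227] [0.5437 0.1211 0.14  ]
[ 89.8 100.8] [ 79  86  27  32 178] [ 0.5168 -0.3521  0.14  ]
[290.2 117.3] [285 104  10  23  87] [ 0.5784 -0.1766  0.14  ]
[549.6 119.9] [542 109  15  23 202] [0.6117 0.1038 0.14  ]
[274.2 211.3] [265 201  23  22 276] [ 0.6556 -0.2058  0.14  ]
[167.9 228.6] [165 217  10  24  34] [ 0.6525 -0.3063  0.14  ]
[326.5 289.1] [323 281   6  18  25] [ 0.7433 -0.1718  0.14  ]
[309.9 293.8] [305 283  14  17  43] [ 0.7451 -0.1886  0.14  ]
[-0.    -0.001  0.7  ] -> [0.656, -0.202, 0.11]
```

View pics/w3.png

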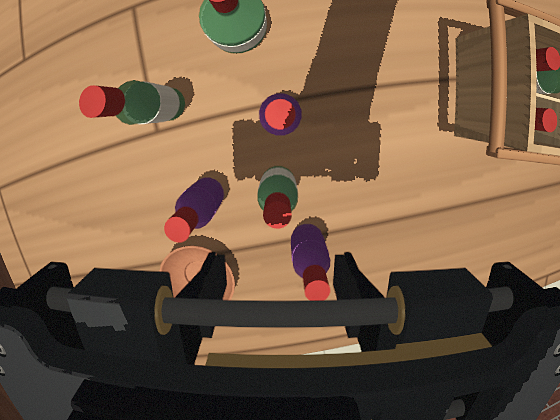

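The bottle's top centre is near (277,214), giving about (0.658,-0.203). I'll descend with a 2 mm correction and grip.

Request:
{"op": "apply_moves", "data": {
  "moves": [
    [-0.01,0,0.3,0,0,0,0.7],
    [-0.01,0,0.5,0,0,0,0.7],
    [-0.01,0,0.6,0,0,0,0.7],
    [-0.01,0,0.7,0,0,0,0.7],
    [-0.01,0,0.7,0,0,0,0.7],
    [-0.01,0,0.7,0,0,0,0.5],
    [-0.01,0,0.7,0,0,0,0.4],
    [-0.01,0,0.7,0,0,0,0.2],
    [-0.01,0,0.7,0,0,0,0.2],
    [-0.01,0,0.7,0,0,0,0.2],
    [-0.01,0,0.7,0,0,0,0.2],
    [-0.01,0,0.7,0,0,0,0.2]
  ],
  "grip_force": 20
}}

```text
time_s: 4.85
tool_pos: [0.6577, -0.2044, 0.1108]
tool_rot: [180.0, 0.0, 168.5]
force: [-0.3, 0.6, 2.4]
grip_width: 0.0235
grasp_force: 20.0
```

Request:
{"op": "apply_moves", "data": {
  "moves": [
    [0,0,-0.1,0,0,0,0.2],
    [0,0,-0.3,0,0,0,0.2],
    [0,0,-0.5,0,0,0,0.2],
    [0,0,-0.7,0,0,0,0.2],
    [0,0,-0.9,0,0,0,0.2],
    [0,0,-1,0,0,0,0.2],
    [0,0,-1,0,0,0,0.2],
    [0,0,-1,0,0,0,0.2]
  ]
}}

```text
time_s: 5.65
tool_pos: [0.6571, -0.2043, 0.3089]
tool_rot: [180.0, -0.1, 168.5]
force: [0.8, 0.7, -3.9]
grip_width: 0.0235
grasp_force: 20.0
```

Run:
```python
from h import *
o=env.get_obs();print(o['time_s'],o['tool_pos'],o['tool_rot'],o['grip_width'],o['grasp_force'])
k=K('wrist');im=viewer.read_camera('wrist');cv2.imwrite('pics/w4.png',im[:,:,::-1])
plan(o['tool_pos'],[180,0,168.45],[[.64,-.05,.33],[.623,.08,.33],[.6228,.1645,.33],[.6228,.1645,.19]])
```

```text
5.65 [ 0.65714013 -0.20430051  0.30889841] [ 1.79985455e+02 -1.04583029e-01  1.68452938e+02] 0.023461382558619008 19.996682307537412
[ 0.238  0.739 -0.106] -> [0.64, -0.05, 0.33]
[0.213 0.62  0.   ] -> [0.623, 0.08, 0.33]
[0.086 0.414 0.   ] -> [0.6228, 0.1645, 0.33]
[ 0.  -0.   0.7] -> [0.6228, 0.1645, 0.19]
```

View pics/w4.png

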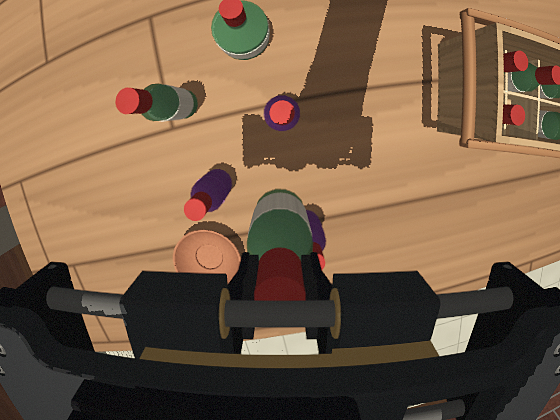

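The bottle is held straight, with the neck centred at (280,275). Carrying it to the case.

Request:
{"op": "apply_moves", "data": {
  "moves": [
    [0.05,0.15,-0.1,0,0,0,0.2],
    [0.1,0.35,-0.1,0,0,0,0.2],
    [0.18,0.55,-0.1,0,0,0,0.2],
    [0.24,0.74,-0.1,0,0,0,0.2],
    [0.24,0.74,-0.1,0,0,0,0.2]
  ]
}}

```text
time_s: 6.2
tool_pos: [0.6397, -0.0395, 0.3274]
tool_rot: [179.7, -0.3, 169.2]
force: [0.9, 1.6, -3.7]
grip_width: 0.0235
grasp_force: 20.0
```

Request:
{"op": "apply_moves", "data": {
  "moves": [
    [0.05,0.15,0,0,0,0,0.2],
    [0.12,0.4,0,0,0,0,0.2],
    [0.2,0.65,0,0,0,0,0.2],
    [0.27,0.87,0,0,0,0,0.2],
    [0.29,0.97,0,0,0,0,0.2],
    [0.295,0.99,0,0,0,0,0.2],
    [0.295,0.99,0,0,0,0,0.2]
  ]
}}

```text
time_s: 6.9
tool_pos: [0.6212, 0.1562, 0.3284]
tool_rot: [-179.9, -0.1, 168.5]
force: [-0.1, -1.0, -3.2]
grip_width: 0.0236
grasp_force: 20.0
```

Run:
```python
from h import *
o=env.get_obs();print(o['time_s'],o['tool_pos'],o['tool_rot'])
plan(o['tool_pos'],o['tool_rot'],[[.6225,.1645,.33],[.6225,.1645,.19]])
```

```text
6.9 [0.62121904 0.15615127 0.32838773] [-1.79853854e+02 -1.43230345e-01  1.68537572e+02]
[ 0.002  0.042 -0.008] -> [0.6225, 0.1645, 0.33]
[-0.002  0.002  0.7  ] -> [0.6225, 0.1645, 0.19]
```

Request:
{"op": "apply_moves", "data": {
  "moves": [
    [0,0.042,0,0,0,0,0.2],
    [0,0.042,0.1,0,0,0,0.2],
    [0,0.042,0.2,0,0,0,0.2],
    [0,0.042,0.3,0,0,0,0.2],
    [0,0.042,0.4,0,0,0,0.2],
    [0,0.042,0.5,0,0,0,0.2],
    [0,0.042,0.5,0,0,0,0.2]
  ]
}}

```text
time_s: 7.6
tool_pos: [0.622, 0.162, 0.2272]
tool_rot: [-179.8, -0.3, 168.3]
force: [0.2, 0.0, -3.2]
grip_width: 0.0235
grasp_force: 20.0
```

Run:
```python
from h import *
o=env.get_obs();print(o['time_s'],o['tool_pos'],o['tool_rot'],o['force'])
k=K('wrist');im=viewer.read_camera('wrist');a=im
k2=K('scene');b=viewer.read_camera('scene')
q=[.6228,.1645];t=np.radians(-11.55);c,s=np.cos(t),np.sin(t)
a=a.copy()
for p in [(-32,-35,70),(-32,35,70),(-94,0,148),(-94,-103,148),(-94,103,148)]:
    x,y,z=np.array(p)/1e3;u=proj(k,[q[0]+c*x-s*y,q[1]+s*x+c*y,z+.008])[0];print(p,u.round(1))
cv2.imwrite('pics/w5.png',np.hstack([cv2.resize(a,(450,338)),cv2.resize(b[150:350,250:457],(350,338))])[:,:,::-1])
plan(o['tool_pos'],o['tool_rot'],[[.6225,.1645,.12]])
```

```text
7.6 [0.62199833 0.16197791 0.22723238] [-179.80875522   -0.28486358  168.28812263] [ 0.18465229  0.03567604 -3.22808041]
(-32, -35, 70) [246.1 168.5]
(-32, 35, 70) [318.  168.4]
(-94, 0, 148) [282.5 100.4]
(-94, -103, 148) [145.  107.2]
(-94, 103, 148) [419.4 107.1]
[-0.003  0.015  0.536] -> [0.6225, 0.1645, 0.12]
```

View pics/w5.png

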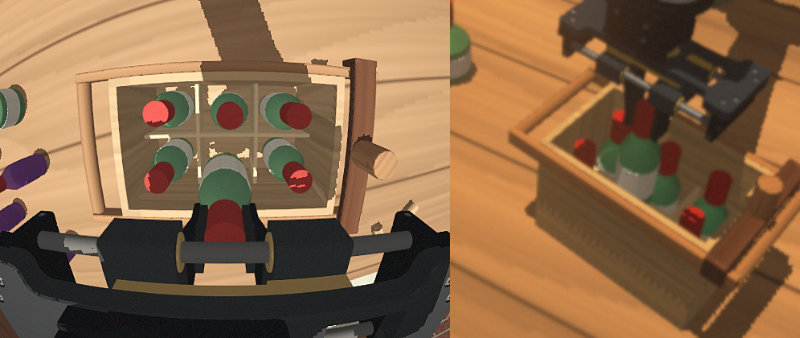

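Divider crossings are within 2 mm of prediction: (248,168) and (320,167) in the full picture. The bottle is going in clear of its neighbours, so I'll lower it with +4 mm in y.

Request:
{"op": "apply_moves", "data": {
  "moves": [
    [0,0.02,0.05,0,0,0,0.2],
    [0,0.02,0.12,0,0,0,0.2],
    [0,0.02,0.2,0,0,0,0.2],
    [0,0.02,0.28,0,0,0,0.2],
    [0,0.02,0.36,0,0,0,0.2],
    [0,0.02,0.42,0,0,0,0.2],
    [0,0.02,0.47,0,0,0,0.2],
    [0,0.02,0.5,0,0,0,0.2],
    [0,0.02,0.52,0,0,0,0.2],
    [0,0.02,0.53,0,0,0,0.2],
    [0,0.02,0.53,0,0,0,0.2],
    [0,0.02,0.53,0,0,0,0.2]
  ]
}}

```text
time_s: 8.9
tool_pos: [0.6248, 0.1682, 0.1251]
tool_rot: [180.0, 0.0, 168.5]
force: [0.2, 0.2, -2.2]
grip_width: 0.0233
grasp_force: 20.0
```

Request:
{"op": "apply_moves", "data": {
  "moves": [
    [0.01,-0.01,0.01,0,0,0,0.2],
    [0.01,-0.01,0.02,0,0,0,0.2],
    [0.01,-0.01,0.026,0,0,0,0.2],
    [0.01,-0.01,0.026,0,0,0,0.2],
    [0.01,-0.01,0.03,0,0,0,0.2],
    [0.01,-0.01,0.03,0,0,0,0.2]
  ]
}}

```text
time_s: 9.5
tool_pos: [0.6223, 0.1666, 0.1189]
tool_rot: [180.0, 0.0, 168.5]
force: [0.0, 0.3, -1.4]
grip_width: 0.0232
grasp_force: 20.0
```

Request:
{"op": "apply_moves", "data": {
  "moves": [
    [0,0,0.003,0,0,0,0.2],
    [0,0,0.005,0,0,0,0.2],
    [0,0,0.005,0,0,0,0.2]
  ]
}}

```text
time_s: 9.8
tool_pos: [0.6226, 0.1667, 0.1188]
tool_rot: [179.9, 0.1, 168.5]
force: [-0.5, 0.2, 5.0]
grip_width: 0.0233
grasp_force: 20.0
```

Floor contact: the force has flipped from −3 to +5 N. Releasing slowly.

Request:
{"op": "apply_moves", "data": {
  "moves": [
    [0,0,0,0,0,0,0.3],
    [0,0,0,0,0,0,0.36],
    [0,0,0,0,0,0,0.44],
    [0,0,0,0,0,0,0.52],
    [0,0,0,0,0,0,0.52],
    [0,0,0,0,0,0,0.52],
    [0,0,0,0,0,0,0.52],
    [0,0,0,0,0,0,0.52]
  ]
}}

```text
time_s: 10.6
tool_pos: [0.622, 0.1666, 0.1175]
tool_rot: [180.0, 0.0, 168.5]
force: [0.8, -0.5, 0.5]
grip_width: 0.0451
grasp_force: 0.0
```

Request:
{"op": "apply_moves", "data": {
  "moves": [
    [0,0,-0.1,0,0,0,0.52],
    [0,0,-0.2,0,0,0,0.52],
    [0,0,-0.4,0,0,0,0.52],
    [0,0,-0.6,0,0,0,0.52],
    [0,0,-0.8,0,0,0,0.52],
    [0,0,-0.95,0,0,0,0.52],
    [0,0,-0.95,0,0,0,0.52],
    [0,0,-0.95,0,0,0,0.52]
  ]
}}

```text
time_s: 11.4
tool_pos: [0.6222, 0.1665, 0.3079]
tool_rot: [180.0, 0.1, 168.5]
force: [0.3, -0.2, -0.1]
grip_width: 0.0451
grasp_force: 0.0
```

Run:
```python
from h import *
o=env.get_obs();print(o['time_s'],o['tool_pos'],o['tool_rot'],o['force'])
k=K('wrist');a=viewer.read_camera('wrist')
ks=K('scene');b=viewer.read_camera('scene');kd=K('side');d=viewer.read_camera('side')
q=np.array([.6228,.166]);t=np.radians(-11.55);c,s=np.cos(t),np.sin(t);M=np.array([[c,-s],[s,c]])
print('pred cell top',proj(ks,[*q,.148]).round(1))
for cc,ss in blobs(b,40):
    if cc[0]>300: w=onz(ks,cc,.148);print(cc,ss[2:],((w[:2]-q)@M).round(4))
for n,kk in [('scene',ks),('side',kd),('wrist',k)]:
    for r in boxes_of(n,'knob')[:2]:
        w=onz(kk,r['location'],.195);print(n,np.round(r['location']),r['conf'],w.round(3),((w[:2]-q)@M).round(4))
cv2.imwrite('pics/w6.png',np.hstack([cv2.resize(a,(450,338)),cv2.resize(b[150:350,250:457],(350,338))])[:,:,::-1])
kn=np.r_[q+M@[-.032,.125],.155];print('grasp',kn)
up=np.r_[q+M@[-.032,.125],.31]
plan(o['tool_pos'],o['tool_rot'],[up])
```

```text
11.4 [0.62223595 0.16652539 0.30791158] [1.79954203e+02 5.72274297e-02 1.68461857e+02] [ 0.34779081 -0.17491283 -0.13198388]
pred cell top [[360.9 256.4]]
[351.1 218.7] [12  7 59] [-0.0676 -0.0727]
[328.6 236.7] [11  9 78] [ 0.0021 -0.0753]
[360.  259.5] [11  9 51] [0.0072 0.0031]
[391.8 281.2] [12  8 60] [0.0092 0.0738]
scene [431. 279.] 0.73 [0.646 0.297 0.195] [-0.0035  0.1332]
side [218. 280.] 0.65 [0.605 0.314 0.195] [-0.0476  0.1418]
side [252. 269.] 0.25 [0.551 0.273 0.195] [-0.0918  0.0905]
wrist [407. 170.] 0.74 [0.608 0.288 0.195] [-0.0387  0.1162]
grasp [0.61647586 0.29487593 0.155     ]
[ 0.157  0.623 -0.01 ] -> [0.61647586 0.29487593 0.31      ]
```

View pics/w6.png

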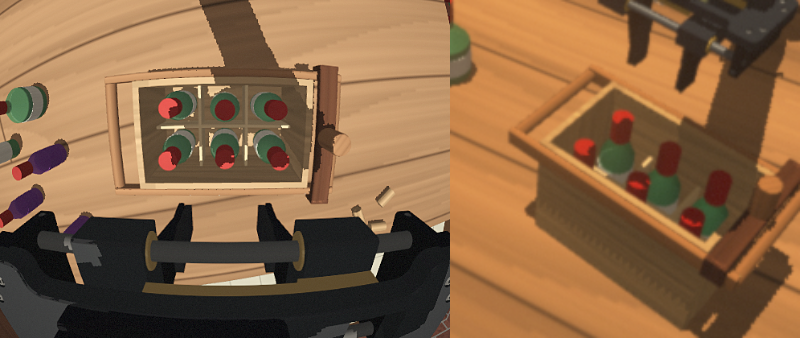

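The new bottle stands in line with its neighbours, and the knob's top is near (424,181) in the full wrist picture. Next, the knob.

Run:
```python
from h import *
k=K('wrist');q=np.array([.6228,.166]);t=np.radians(-11.55);c,s=np.cos(t),np.sin(t);M=np.array([[c,-s],[s,c]])
w=onz(k,(424,181),.215);print(w,((w[:2]-q)@M).round(4))
```

```text
[0.61409434 0.29407407 0.215     ] [-0.0342  0.1237]
```

Request:
{"op": "apply_moves", "data": {
  "moves": [
    [0.05,0.2,0,0,0,0,0.7],
    [0.1,0.4,0,0,0,0,0.7],
    [0.157,0.62,0,0,0,0,0.7],
    [0.157,0.62,0,0,0,0,0.7],
    [0.157,0.62,0,0,0,0,0.7],
    [0.157,0.62,0,0,0,0,0.7]
  ]
}}

```text
time_s: 12.3
tool_pos: [0.6164, 0.2927, 0.3072]
tool_rot: [-179.9, 0.0, 168.4]
force: [0.3, 0.1, -0.2]
grip_width: 0.0609
grasp_force: 0.0
```

Request:
{"op": "apply_moves", "data": {
  "moves": [
    [0.005,0,0.15,0,0,0,0.7],
    [0.005,0,0.3,0,0,0,0.7],
    [0.005,0,0.45,0,0,0,0.7],
    [0.005,0,0.58,0,0,0,0.7],
    [0.005,0,0.64,0,0,0,0.7],
    [0.005,0,0.64,0,0,0,0.7],
    [0.005,0,0.64,0,0,0,0.5],
    [0.005,0,0.64,0,0,0,0.4],
    [0.005,0,0.64,0,0,0,0.2],
    [0.005,0,0.64,0,0,0,0.2],
    [0.005,0,0.64,0,0,0,0.2],
    [0.005,0,0.64,0,0,0,0.2]
  ],
  "grip_force": 15
}}

```text
time_s: 13.5
tool_pos: [0.6152, 0.2948, 0.1799]
tool_rot: [180.0, 0.0, 168.5]
force: [-0.2, 0.2, 1.3]
grip_width: 0.0258
grasp_force: 15.0
```

Request:
{"op": "apply_moves", "data": {
  "moves": [
    [0,-0.05,0,0,0,0,0.2],
    [0,-0.13,0,0,0,0,0.2],
    [0,-0.22,0,0,0,0,0.2],
    [0,-0.31,0,0,0,0,0.2],
    [0,-0.4,0,0,0,0,0.2],
    [0,-0.5,0,0,0,0,0.2],
    [0,-0.58,0,0,0,0,0.2],
    [0,-0.6,0,0,0,0,0.2]
  ]
}}

```text
time_s: 14.3
tool_pos: [0.5912, 0.1734, 0.1798]
tool_rot: [-180.0, 0.0, 168.3]
force: [5.7, 0.0, 1.2]
grip_width: 0.0255
grasp_force: 15.0
```

Request:
{"op": "apply_moves", "data": {
  "moves": [
    [-0.01,-0.05,0,0,0,0,0.2],
    [-0.01,-0.13,0,0,0,0,0.2],
    [-0.015,-0.22,0,0,0,0,0.2],
    [-0.015,-0.31,0,0,0,0,0.2],
    [-0.015,-0.4,0,0,0,0,0.2],
    [-0.015,-0.48,0,0,0,0,0.2],
    [-0.015,-0.56,0,0,0,0,0.2],
    [-0.015,-0.61,0,0,0,0,0.2],
    [-0.015,-0.62,0,0,0,0,0.2],
    [-0.015,-0.62,0,0,0,0,0.2]
  ]
}}

```text
time_s: 15.3
tool_pos: [0.5679, 0.0544, 0.1798]
tool_rot: [-180.0, -0.2, 168.5]
force: [-1.9, -0.2, 6.6]
grip_width: 0.0256
grasp_force: 15.0
```

Run:
```python
from h import *
o=env.get_obs();q=np.array([.6228,.166]);t=np.radians(-11.55);c,s=np.cos(t),np.sin(t);M=np.array([[c,-s],[s,c]])
print(((o['tool_pos'][:2]-q)@M).round(4),o['force'],o['grip_width'])
```

```text
[-0.0315 -0.1203] [-1.90189709 -0.24322139  6.55255115] 0.02561859733817801
```

Request:
{"op": "apply_moves", "data": {
  "moves": [
    [0,-0.01,-0.003,0,0,0,0.2],
    [0,-0.02,-0.005,0,0,0,0.2],
    [0,-0.02,-0.005,0,0,0,0.2],
    [0,-0.02,-0.005,0,0,0,0.45],
    [0,-0.02,-0.005,0,0,0,0.7],
    [0,-0.02,-0.005,0,0,0,0.7],
    [0,-0.02,-0.005,0,0,0,0.7],
    [0,-0.02,-0.005,0,0,0,0.7]
  ]
}}

```text
time_s: 16.1
tool_pos: [0.5684, 0.0509, 0.1804]
tool_rot: [-180.0, -0.0, 168.5]
force: [0.6, 0.1, 0.8]
grip_width: 0.0565
grasp_force: 0.0
```

Request:
{"op": "apply_moves", "data": {
  "moves": [
    [0,0,-0.1,0,0,0,0.7],
    [0,0,-0.3,0,0,0,0.7],
    [0,0,-0.5,0,0,0,0.7],
    [0,0,-0.7,0,0,0,0.7],
    [0.1,-0.1,-0.8,0,0,0,0.7],
    [0.3,-0.3,-0.8,0,0,0,0.7],
    [0.3,-0.3,-0.8,0,0,0,0.7],
    [0.3,-0.3,-0.8,0,0,0,0.7],
    [0.3,-0.3,-0.8,0,0,0,0.7]
  ]
}}

```text
time_s: 17.0
tool_pos: [0.498, 0.0051, 0.3404]
tool_rot: [180.0, 0.0, 168.5]
force: [0.5, -0.0, -0.4]
grip_width: 0.0604
grasp_force: 0.0
```

Run:
```python
from h import *
o=env.get_obs();print(o['time_s'],o['force'])
b=viewer.read_camera('scene')[100:350,130:470]
cv2.imwrite('pics/end.png',cv2.resize(b,(680,500))[:,:,::-1])
```

```text
17.0 [ 0.5156151  -0.00136461 -0.43044181]
```

View pics/end.png

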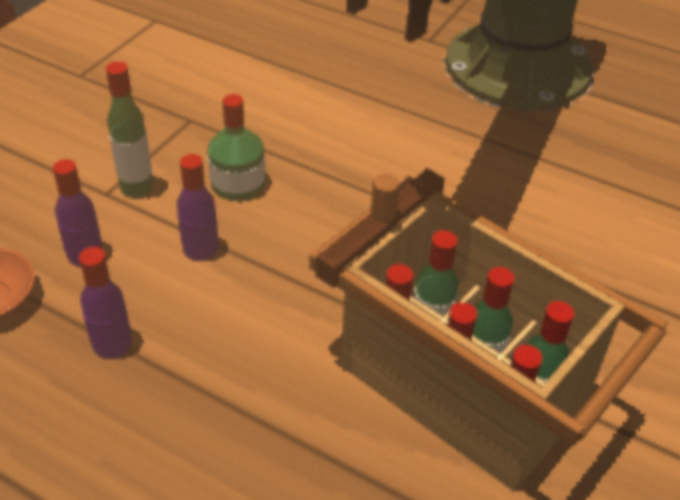

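The case holds six bottles, the bar is at the far end with its knob at (385,190) in this crop, and the tall bottle is undisturbed. Handing in.

```bash
python3 -c "
from cell import env
print(env.sign_off())"
```

```text
the job is handed in; nothing more can be done
None
```

The matching bottle stands upright in the compartment that was empty, the check bar is at the far end (about y = -124 mm, worked out from the gripper's position), the tall bottle stands where it was, and the job is handed in at about 17 s; the sign-off returned no verdict.

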